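Clamp a weld coupon to the set force

TASK

Lay the weld test coupon flat on the narrow bed of the clamp, lengthwise between the two jaws, then turn the crank clockwise (seen from above) until the indicator tab pops out of the side of the moving jaw's carriage. Stop there: do not turn it more than an eighth of a turn past the pop, leave the coupon clamped, and leave the other things on the table alone.

Things in the scene. Friction and masses are not known exactly. Their poses are not given: they have to be found in the camera images.
- coupon_mid (a point): Centre of the underside of the loose coupon: a flat steel weld test coupon, 20 x 50 mm and 8 mm thick, with a thin weld bead along its top (9 mm with it), about 0.1 kg, lying flat on the table in front of the clamp. The y axis runs along the 50 mm length, x across the 20 mm width, z up.
- clamp: Low bench clamp fixed to the table: dark steel base plate (x -62 to 138, y -35 to 35 mm, 12 mm thick) with, in a row along its x axis, a fixed steel jaw, a bed rail, a sprung moving jaw on a carriage and a grey gear housing (56 x 56 mm, top 44 mm above the table) with a crank on top. Origin on the table under the bed's centre; x runs from the fixed jaw to the crank, z up.
- seat (a point): Centre of the top of the bed rail, 20 mm above the table, axes as the clamp's. A coupon lying against the fixed jaw has its underside's centre here, its length along this x axis (either way round). The rail is 12 mm wide in y, narrower than the coupon, so that fingers can straddle it (the base plate is 8 mm below its top), and runs from x = -26 to +24 mm.
- crank_axis (a point): Point on the vertical turning axis of the crank, at the height of the crank knob's lower half (66.5 mm above the table), 104 mm from the seat along the clamp's x axis; axes as the clamp's.
- knob_mid (a point): Middle of the crank's upright grip: a black round knob, 17 mm in diameter, 28 mm tall (57 to 85 mm above the table), that spins freely on the end of the crank arm, 42 mm from the crank axis; this point is 71 mm above the table. The arm beneath is at 50 to 56 mm. It can be held or pushed round in a circle about the axis.
- crank (a joint): Turn of the crank in rad, growing clockwise seen from above (tightening), 0 to 16; starts between 0 and 3.1. At 0 the knob is on the clamp's +y side of the axis, at pi/2 on its +x side. Each rad moves carriage and jaw 1.27 mm towards the fixed jaw (8 mm a turn). Turns lightly (about 0.06 N m, a little more when clamping) and stays where left.
- jaw (a joint): How far the moving jaw is pressed back on its springs against the carriage, m: 0 when it touches nothing; 6 N per mm, at most 0.0055. The tab pops at about 0.0033 (20 N); 0.005 and more is overtightened.
- tab (a joint): How far the bare-metal indicator tab (12 mm wide, 5 mm thick) stands out of the carriage's -y side, m: about 0 until the set force is reached, then it springs out to 0.010 and stays out.
- parts_tin: Bystander to be left alone: round metal tin, 53 mm wide, 22 mm tall; origin at the centre of its underside.
- loupe: Bystander to be left alone: black eye loupe, 33 mm wide, 30 mm tall; origin at the centre of its underside.
- collet: Bystander to be left alone: steel collet, 29 mm wide, 36 mm tall; origin at the centre of its underside.
- shim_roll: Bystander to be left alone: copper-coloured roll of shim, 38 mm wide, 25 mm tall; origin at the centre of its underside.
- jaw_face (a point): Middle of the moving jaw's face, which looks along the clamp's -x; the jaw is 22 mm wide, its top 36.5 mm above the table. It stands 36 mm from the seat along x when the crank reads 0 and comes nearer as the crank turns. The fixed jaw's face is 25 mm from the seat on the other side, 22 mm wide, its top 38 mm above the table.
- magnet: Bystander to be left alone: round pot magnet, 30 mm wide, 10 mm tall; origin at the centre of its underside.
- pin_vise: Bystander to be left alone: slim pin vise lying flat, 99 mm long, 11 mm thick; origin at the centre of its underside.
There are look-alikes about, which are no part of the job. Leave any turquoise look-alike of the part that bears coupon_mid alone.

How it is judged:
By the outcome, as a careful person would: the job done as asked, in the order asked, and still so for the second after the job is handed in, with the robot touching nothing.
It also fails if it takes over 64 s, if anything falls off the work surface, if the arm or the gripper's body presses on something with over 40 N, if the wrist force passes 120 N, or if a joint passes its speed limit or range.

ROBOT

A 6-joint arm with a two-finger parallel gripper is mounted at the origin on a cart in front of the work surface, level with it; the furniture and walls round the work are solid. World frame = base frame: x ahead of the robot, y to its left, z up, the work surface at z = 0. Lengths are in mm, angles in degrees, forces in N, time in s.
With the tool pointing down it reaches from about 300 to 850 mm from the base axis. Payload 4.2 kg.
Tool frame: the origin (TCP) lies midway between the tips of the shut fingers; the grasp point (between the pads) lies env.grasp_offset behind it (env.grasp_offset is the distance from the TCP to the grasp point, in mm); y points along the fingers, x is the direction in which the jaws open and shut, and the axes are right-handed (so a half turn about y gives the same grasp; the last joint's range is limited). The gripper opens to 91 mm and grips with 3 to 60 N. Pads are 32 mm wide; open, the fingers measure 118 mm over their backs; the gripper's body (76 mm by 178 mm) begins 60 mm behind the grasp point.
Start: joints at [-75.63, 18.312, 89.639, -0, 72.044, -1.146], TCP at [153.816, -554.061, 213.976] pointing down, gripper open.
Joint ranges: [-177.97, 177.97], [-48.28, 115.42], [12.27, 149.76], [-77.06, 257.06], [2.81, 150.46], [-146.56, 146.56]. Speed limits (degrees/s): [147.25, 147.25, 180, 180, 180, 180].

INTERFACE

Orientations are given as [roll, pitch, yaw] about the fixed x, y, z axes, in that order (R = Rz(yaw) Ry(pitch) Rx(roll)).
In Python, from workcell import state, vision, job, env gives the robot as it stands.
- The arm moves only by the shell command python3 -m handwheel 'ROWS' [FORCE]. ROWS is JSON, a list of rows, each a list of 3 entries, a list of its own where there are three numbers: the finger opening in cm, from 0 to 9.12, then the shift along the tool's x, y, z in cm, then the turn about the tool's y in degrees. A call has 1 to 10 rows; each row is the pose to reach, as a shift and turn from the pose measured when the call began, along the tool's axes at that moment; what a row does not reach only later rows make up. A row lasts 1/10 s, in which the tool goes at most 50 mm and 8.59 degrees, less where a joint would pass 70% of its speed; a pose out of reach is approached as far as the arm can. A call with a gripper value outside its range is refused whole. The fingers move at their own pace and stop on an object; FORCE is the grip in N (left out, the last holds). Time passes only in rows, so rows that repeat a pose let the fingers close. It gives the time, the measured TCP pose, the force and the opening at its end, in the units of the state.
- state(): the state, without advancing time (a new reading comes with each control period).
- vision.grab_frame(name): name is "scene" or "top" or "wrist"; returns the picture (420x560x3 uint8, red, green, blue); there is no depth.
- vision.camera_model(name): a dict with "fov_y" (degrees; the focal length in pixels is half the picture's height over the tangent of half this angle, whatever the lens; pixels are square), "cx", "cy" (the principal point, pixels), "distortion" ([k1, k2, p1, p2, k3] as OpenCV has them; the pictures are not rectified), "extrinsics" (4x4, takes a point from world to camera coordinates). Camera axes: x right, y up, looking along -z (the intrinsics and any distortion apply to the point x, -y, -z); pixel columns grow to the right and rows downward; lengths in mm; the calibration is good to about 2 mm. A picture is of the moment at which its call begins: read the wrist's pose just before it. camera_model takes no time and is no camera call; for the wrist camera it gives the pose at the moment of the call.
- job.job_done(): hands the job in, once; it reports no verdict.
The state is a dict: "time_s": time; "qpos": joint angles; "qvel": joint speeds; "effort": joint torques, N m; "ee_pos": TCP position; "ee_rot": TCP orientation; "force": force on the tool from outside, world axes, zero at the start; "torque": the same for the moment, N m; "gripper_width": finger opening in mm.
Only numpy, scipy, OpenCV 4.12 (cv2) and the standard library are available. Lean on these libraries where they do the work, as an engineer would, in place of code of your own. Each camera call takes 0.05 s, during which the arm holds its last target.

## Working session

There is one attempt and no reset: what is moved stays moved. The work goes in short steps, Python scripts to look and compute and a shell command to move; the robot and the scene stay as the last step left them, time stands still between calls to the robot, and variables do not carry over. Pictures are saved under pics/ and viewed, and the job is handed in when it is done.

```bash
mkdir -p pics; ls; python3 - <<'E'
from workcell import state, vision, job, env
import cv2
print(state()); print(env.grasp_offset)
for n in ["scene","top","wrist"]:
    m=vision.camera_model(n); print(n,m)
    cv2.imwrite(f"pics/{n}0.png",cv2.cvtColor(vision.grab_frame(n),cv2.COLOR_RGB2BGR))
E
```

```text
pics
{'time_s': 0.0, 'qpos': array([-7.56326436e+01,  1.83527442e+01,  8.97067597e+01, -8.06944057e-04,
        7.20427771e+01, -1.14553065e+00]), 'qvel': array([-0.02871959, -0.0460104 , -0.09399035,  0.06018799,  0.05047156,
       -0.04666384]), 'effort': array([-2.67892086e-03, -4.12458980e+01, -2.31973118e+01,  7.25192553e-02,
        4.57534462e-02, -1.36464464e-04]), 'ee_pos': array([ 153.66225603, -553.56662111,  213.10681971]), 'ee_rot': array([-89.99872224,   0.10227589, -74.48686232]), 'force': array([ 0.76567994, -0.35484687,  0.64799279]), 'torque': array([-0.00199223, -0.0306908 , -0.00572655]), 'gripper_width': 91.36268673965625}
18.8
scene {'fov_y': 43.97789530919562, 'cx': 276.624755221798, 'cy': 205.93025828564924, 'distortion': array([-0.19635541,  0.        ,  0.        ,  0.        ,  0.        ]), 'extrinsics': array([[-6.44341391e-01, -7.64722160e-01, -4.91835675e-03,
         3.89583879e+02],
       [ 5.63077164e-01, -4.78771106e-01,  6.73589144e-01,
        -3.54645319e+02],
       [-5.17463312e-01,  4.31251952e-01,  7.39089626e-01,
        -7.99308683e+02],

[... 440 characters left out ...]
     [-1.99161352e-01, -1.13232732e-02,  9.79901291e-01,
        -8.58086739e+02],
       [ 0.00000000e+00,  0.00000000e+00,  0.00000000e+00,
         1.00000000e+00]])}
wrist {'fov_y': 68.24551599191221, 'cx': 279.27188318593613, 'cy': 205.52801102558942, 'distortion': array([-0.00919902,  0.        ,  0.        ,  0.        ,  0.        ]), 'extrinsics': array([[ 2.67603016e-01, -9.63528217e-01, -1.41422218e-03,
        -5.73519228e+02],
       [ 9.32295262e-01,  2.59298736e-01, -2.52170003e-01,
         2.70423912e+01],
       [ 2.43339619e-01,  6.61629806e-02,  9.67681916e-01,
        -3.90241165e+02],
       [ 0.00000000e+00,  0.00000000e+00,  0.00000000e+00,
         1.00000000e+00]])}
```

View pics/scene0.png

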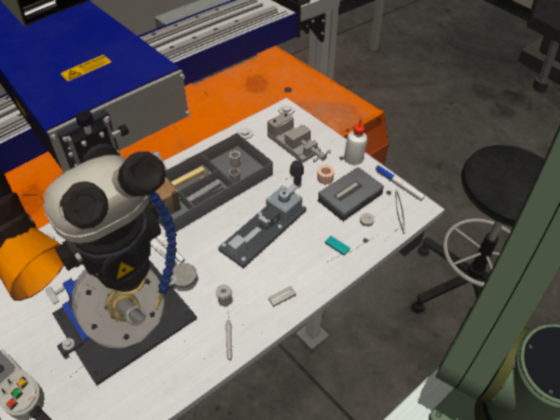

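View pics/top0.png

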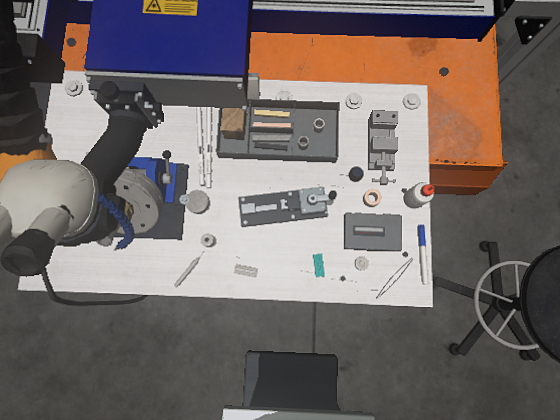

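```bash
cat > h.py <<'E'
import numpy as np, cv2
from workcell import state, vision, env
from scipy.spatial.transform import Rotation as Ro
def K(m):
    f=210/np.tan(np.radians(m['fov_y']/2)); return np.array([[f,0,m['cx']],[0,f,m['cy']],[0,0,1]])
def w2p(m,P):
    P=np.atleast_2d(P).astype(float); E=m['extrinsics']; C=P@E[:3,:3].T+E[:3,3]; C=C*[1,-1,-1]
    return cv2.projectPoints(C,np.zeros(3),np.zeros(3),K(m),np.array(m['distortion'],float))[0][:,0]
def p2w(m,uv,z):
    uv=np.array(uv,float).reshape(-1,1,2)
    n=cv2.undistortPoints(uv,K(m),np.array(m['distortion'],float))[:,0]
    E=m['extrinsics'];R=E[:3,:3]
    d=np.c_[n[:,0],-n[:,1],-np.ones(len(n))]@R; o=-R.T@E[:3,3]
    z=np.broadcast_to(z,len(n)); return o+d*((z-o[2])/d[:,2])[:,None]
def crop(img,u0,v0,u1,v1,s,name):
    c=cv2.resize(img[v0:v1,u0:u1],None,fx=s,fy=s,interpolation=cv2.INTER_CUBIC)
    cv2.imwrite(name,cv2.cvtColor(c,cv2.COLOR_RGB2BGR))
def grab(n): return np.ascontiguousarray(vision.grab_frame(n))
E
python3 - <<'E'
from h import *
m=vision.camera_model('top'); print(w2p(m,[[0,0,0],[153,-553,213],[500,0,0]]))
img=cv2.cvtColor(cv2.imread('pics/top0.png'),cv2.COLOR_BGR2RGB)
crop(img,225,175,350,235,6,'pics/c1.png'); crop(img,165,225,285,295,6,'pics/c2.png')
img=cv2.cvtColor(cv2.imread('pics/scene0.png'),cv2.COLOR_BGR2RGB)
crop(img,210,150,320,270,5,'pics/c3.png')
E
```

```text
[[295.58727097 492.09387902]
 [662.45781095 468.14478142]
 [303.49756726 244.37447902]]
```

View pics/c1.png

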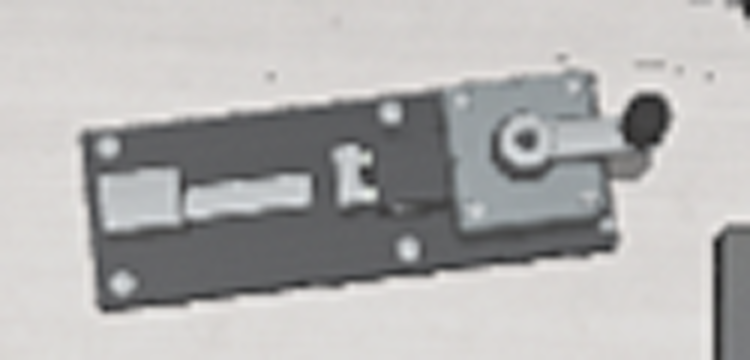

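View pics/c2.png

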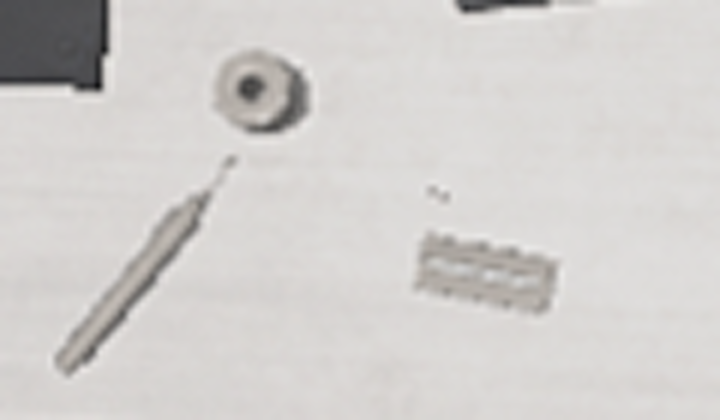

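View pics/c3.png

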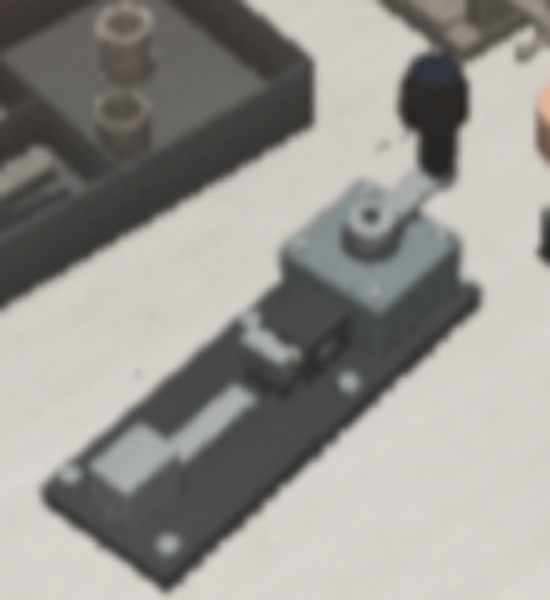

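View pics/wrist0.png

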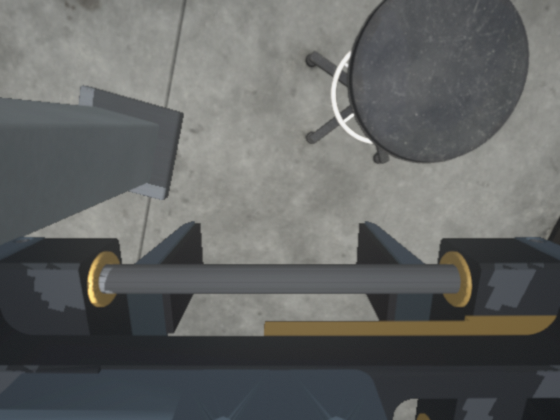

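```bash
python3 - <<'E'
from h import *
from scipy.optimize import least_squares
mt=vision.camera_model('top'); ms=vision.camera_model('scene')
T=lambda a:np.array(a)/6+[225,175]-0.0
S=lambda a:np.array(a)/5+[210,150]
tp=[(83,132),(98,308),(617,246),(187,216),(310,205),(308,175),(187,187),(181,168),(177,228)]
tm=[(-62,35,12),(-62,-35,12),(138,-35,12),(-26,-6,20),(24,-6,20),(24,6,20),(-26,6,20),(-25,11,38),(-25,-11,38)]
sp=[(45,492),(165,583),(478,297),(183,462),(255,400),(178,450),(137,423)]
sm=[(-62,35,12),(-62,-35,12),(138,-35,12),(-26,-6,20),(24,-6,20),(-25,-11,38),(-25,11,38)]
def X(p,m):
    c,s=np.cos(p[2]),np.sin(p[2]); m=np.array(m,float)
    return np.c_[p[0]+c*m[:,0]-s*m[:,1],p[1]+s*m[:,0]+c*m[:,1],m[:,2]]
def res(p,w=3):
    r=[]
    if w&1:r.append(w2p(mt,X(p,tm))-T(tp))
    if w&2:r.append(w2p(ms,X(p,sm))-S(sp))
    return np.concatenate(r).ravel()
p0=[500,80,-np.pi/2]
for w in (1,2,3):
    f=least_squares(res,p0,args=(w,),loss='soft_l1'); print(w,f.x[:2],np.degrees(f.x[2]));
    print(np.round(f.fun.reshape(-1,2),1).tolist())
p=f.x; np.save('clamp.npy',p)
R=X(p,[(0,0,20),(104,0,66.5)]); print(R)
# knob
k=p2w(mt,T([(646,115)]),85); print('knob top',k)
c,s=np.cos(p[2]),np.sin(p[2]); d=k[0,:2]-R[1,:2]; l=(c*d[0]+s*d[1],-s*d[0]+c*d[1]); print(l,np.hypot(*l),'crank deg',np.degrees(np.arctan2(l[0],l[1])))
U=lambda a:np.array(a)/6+[165,225]
q=p2w(mt,U([(428,233),(557,262),(545,315),(415,288)]),[8,8,4,4]); print(q,q.mean(0))
for a,b in((0,1),(3,2),(0,3),(1,2)):
    d=q[b]-q[a]; print(np.linalg.norm(d[:2]),np.degrees(np.arctan2(d[1],d[0])))
E
```

```text
1 [577.52447165  87.51321192] -80.70356719479561
[[-0.5, -0.1], [-0.0, 0.3], [0.7, 0.3], [-0.7, 0.6], [0.7, -0.1], [0.4, -0.2], [-1.2, 0.3], [-0.6, -0.4], [1.2, -0.8]]
2 [577.0443461   90.78064623] -3320.006410829431
[[-1.7, -0.4], [0.2, -0.3], [0.9, -2.0], [-2.2, 2.6], [-0.0, 0.0], [0.6, 0.3], [0.5, 0.1]]
3 [577.37110288  88.85424669] -80.50171958709444
[[-1.2, 0.0], [-0.5, 0.4], [0.1, 0.1], [-1.2, 0.7], [0.1, -0.1], [-0.2, -0.2], [-1.8, 0.4], [-1.2, -0.3], [0.6, -0.8], [-1.1, -1.2], [0.6, -0.9], [1.9, -2.2], [-1.6, 2.0], [0.7, -0.5], [1.1, -0.3], [1.1, -0.6]]
[[577.37110288  88.85424669  20.        ]
 [594.53297539 -13.71997098  66.5       ]]
knob top [[599.27871775 -54.77716413  85.        ]]
(np.float64(41.27745473810691), np.float64(-2.094495234376798)) 41.33055987938334 crank deg 92.90480365858234
[[448.76701919 149.29991823   8.        ]
 [440.07838098 100.56856558   8.        ]
 [420.58597205 104.19948108   4.        ]
 [428.47609908 153.25230627   4.        ]] [434.47686782 126.83006779   6.        ]
49.49987035103351 -100.10941525744859
49.68333487587977 -99.13773373262028
20.6722715240026 168.9776012085639
19.8276966154932 169.44825702776586
```

```bash
python3 - <<'E'
from h import *
s=state(); m=vision.camera_model('wrist'); E=m['extrinsics']; R=Ro.from_euler('xyz',s['ee_rot'],degrees=True).as_matrix()
c=-E[:3,:3].T@E[:3,3]; print('cam in tool',R.T@(c-s['ee_pos'])); print(w2p(m,[s['ee_pos']]), w2p(m,[s['ee_pos']+R@[0,150,0]]))
for n in('top','scene'):
    E=vision.camera_model(n)['extrinsics'];print(n,-E[:3,:3].T@E[:3,3])
E
```

```text
cam in tool [  -0.75938303 -170.40028843   72.30225719]
[[280.50854311 251.19845482]] [[279.94281926 195.29935339]]
top [379.73566461  41.0329528  953.34095784]
scene [ 37.10477985 472.83292276 831.56210469]
```

```bash
python3 -m handwheel '[[9,[-58.1,4,45.3],-65],[9,[-58.1,4,45.3],-65],[9,[-58.1,4,45.3],-65],[9,[-58.1,4,45.3],-65],[9,[-58.1,4,45.3],-65],[9,[-58.1,4,45.3],-65],[9,[-58.1,4,45.3],-65],[9,[-58.1,4,45.3],-65],[9,[-58.1,4,45.3],-65],[9,[-58.1,4,45.3],-65]]' 15
```

```text
time_s: 1.15
ee_pos: [344.3, -90.6, 187.0]
ee_rot: [-89.9, -0.0, -9.5]
force: [1.1, -0.8, -0.1]
gripper_width: 89.8
```

```bash
python3 -m handwheel '[[6,[5.35,5,22.9],0],[6,[5.35,5,22.9],0],[6,[5.35,5,22.9],0],[6,[5.35,5,22.9],0],[6,[5.35,5,22.9],0],[6,[5.35,5,22.9],0],[6,[5.35,5,22.9],0]]' 15
python3 - <<'E'
from h import *
import json
s=state(); m=vision.camera_model('wrist'); i=grab('wrist'); np.save('pics/w1m.npy',m,allow_pickle=True)
crop(i,0,0,560,420,1.4,'pics/w1.png'); print(s['ee_pos'],s['ee_rot'])
E
```

```text
time_s: 1.85
ee_pos: [434.4, 126.8, 136.7]
ee_rot: [-90.0, 0.1, -9.4]
force: [-0.1, -0.5, 0.2]
gripper_width: 59.9
[434.3910272  126.83720906 136.67956152] [-9.00105163e+01  7.90499728e-02 -9.37685889e+00]
```

View pics/w1.png

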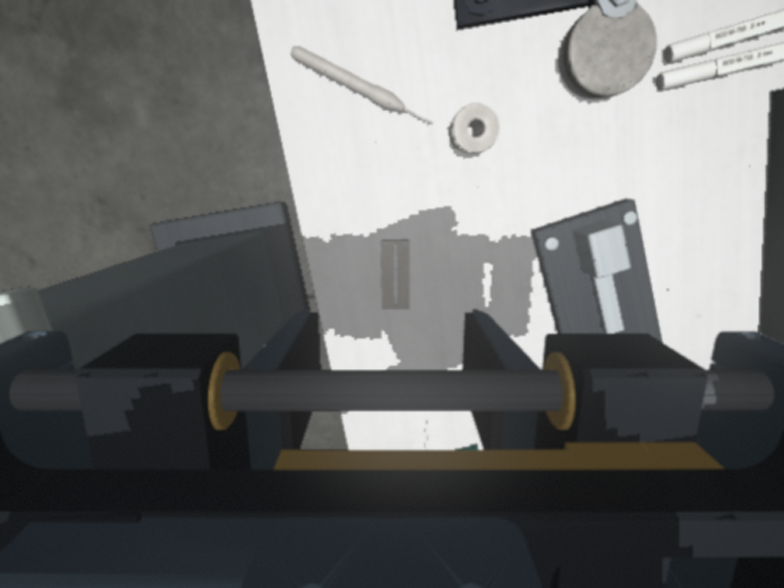

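```bash
python3 - <<'E'
from h import *
m=np.load('pics/w1m.npy',allow_pickle=True).item()
q=p2w(m,np.array([(382,239.5),(409,239),(410,308),(383,308.5)])/1.4,8); print(q,q.mean(0))
for a,b in((0,1),(3,2),(0,3),(1,2)):
    d=q[b]-q[a]; print(np.linalg.norm(d[:2]),np.degrees(np.arctan2(d[1],d[0])))
p=np.load('clamp.npy');c,s=np.cos(p[2]),np.sin(p[2])
X=lambda a,b,z:[p[0]+c*a-s*b,p[1]+s*a+c*b,z]
print(w2p(m,[X(-62,35,12),X(-62,-35,12),X(-26,-6,20),X(-25,-11,38),X(-25,11,38)])*1.4)
E
```

```text
[[433.75082638 155.99277115   8.        ]
 [452.25145747 153.295038     8.        ]
 [445.34161809 103.78423466   8.        ]
 [426.06221624 106.57756036   8.        ]] [439.35152954 129.91240104   8.        ]
18.696286126562836 -8.29630935522226
19.480708506557455 -8.244019834266988
50.00977687475635 -98.8438518147004
49.99065440257922 -97.9450101431856
[[629.20972575 200.19738496]
 [527.82501716 233.85397031]
 [586.03305645 271.819343  ]
 [590.90147648 281.84215247]
 [624.80621999 270.99120135]]
```

```bash
python3 - <<'E'
from h import *
i=cv2.cvtColor(cv2.imread('pics/w1.png'),cv2.COLOR_BGR2RGB)
crop(i,360,180,660,350,2.6,'pics/w1c.png')
E
```

```text
(no output)
```

View pics/w1c.png

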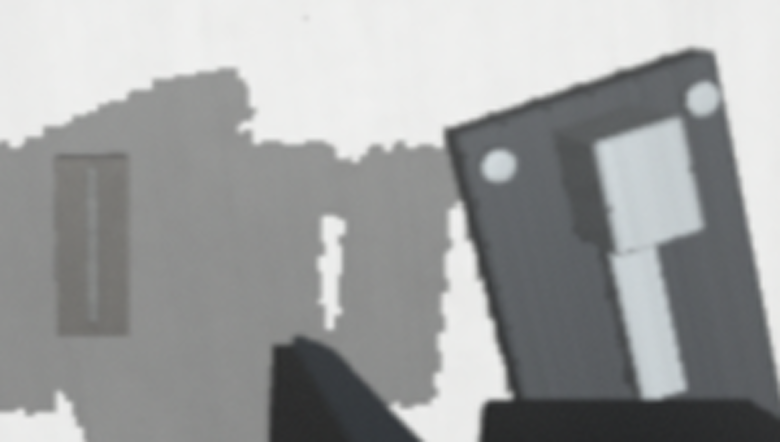

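```bash
python3 -m handwheel '[[5,[0.25,5,0.2],-1],[5,[0.25,9,0.2],-1],[5,[0.25,12,0.2],-1],[5,[0.25,13.4,0.2],-1],[5,[0.25,13.45,0.2],-1],[5,[0.25,13.45,0.2],-1],[5,[0.25,13.45,0.2],-1]]' 15
python3 - <<'E'
from h import *
i=grab('wrist')
crop(i,0,0,560,420,1.4,'pics/w2.png')
E
```

```text
time_s: 2.6
ee_pos: [437.4, 126.9, 3.3]
ee_rot: [-90.0, -0.0, -8.5]
force: [-1.2, -0.3, -0.4]
gripper_width: 50.1
```

View pics/w2.png

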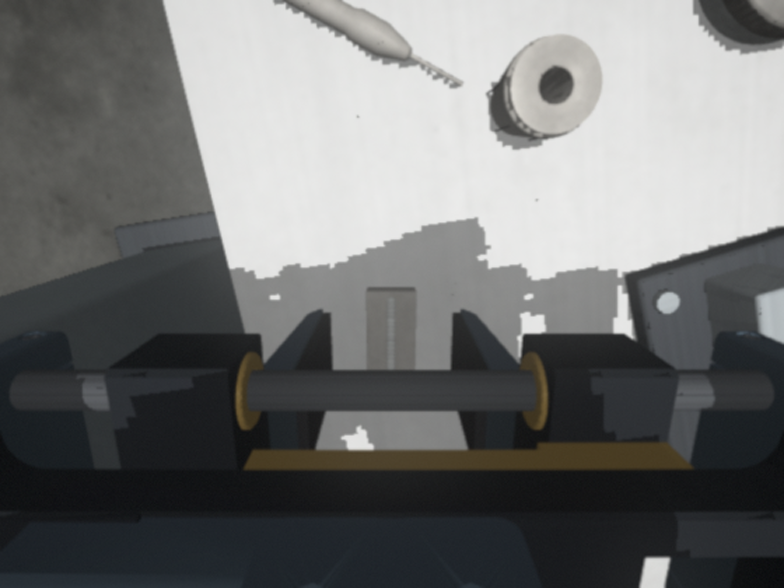

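```bash
python3 - <<'E'
from h import *
s=state(); m=vision.camera_model('wrist'); R=Ro.from_euler('xyz',s['ee_rot'],degrees=True).as_matrix()
q=p2w(m,np.array([(366,289),(415,289)])/1.4,8); print(q,(q-s['ee_pos'])@R)
E
```

```text
[[432.82658355 156.59011881   8.        ]
 [451.97914319 153.7140656    8.        ]] [[-8.89962936 -4.63229054 28.43908678]
 [10.46766327 -4.61877188 28.4350651 ]]
```

```bash
python3 -m handwheel '[[3,[0.05,0.1,0.25],0],[1.5,[0.05,0.1,0.25],0],[1.5,[0.05,0.1,0.25],0],[1,[0.05,0.1,0.25],0],[1,[0.05,0.1,0.25],0],[1,[0.05,0.1,0.25],0],[1,[0.05,0.1,0.25],0]]' 30
python3 - <<'E'
from h import *
i=grab('wrist')
crop(i,200,150,360,300,4,'pics/w3.png')
E
```

```text
time_s: 3.35
ee_pos: [438.2, 129.6, 2.4]
ee_rot: [-90.0, -0.0, -8.5]
force: [-0.9, -0.1, 1.6]
gripper_width: 19.7
```

View pics/w3.png

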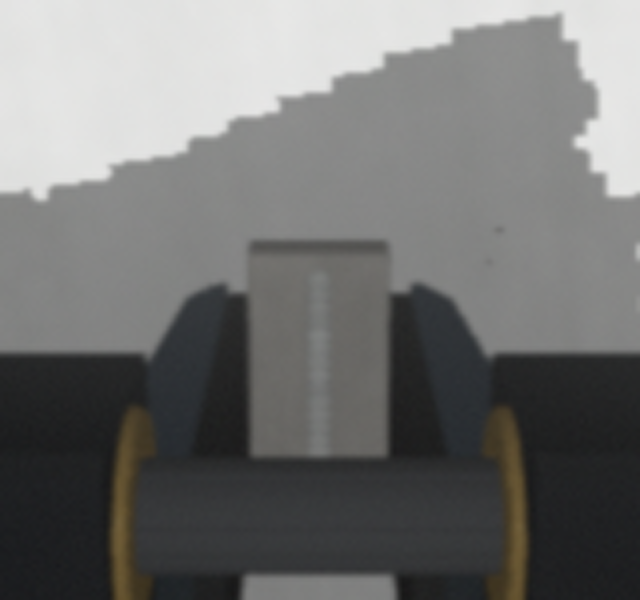

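```bash
python3 - <<'E'
from h import *
s=state(); m=vision.camera_model('wrist'); R=Ro.from_euler('xyz',s['ee_rot'],degrees=True).as_matrix()
for uv,z in(((280,150+254/4),8),((280,150+241/4),0),((200+247/4,213),8),((200+389/4,213),8),((200+238/4,150+293/4),2.4),((200+400/4,150+293/4),2.4)):
    q=p2w(m,[uv],z); print((q-s['ee_pos'])@R)
E
```

```text
[[ 1.36369301 -5.58869923 24.6432966 ]]
[[ 1.38509662  2.41108056 24.29181562]]
[[-8.73328437 -5.59406486 24.93251034]]
[[10.90810565 -5.58325314 24.92945367]]
[[-1.04457738e+01 -1.91165579e-04  1.71763726e+01]]
[[1.29262780e+01 1.26735796e-02 1.71719259e+01]]
```

```bash
python3 -m handwheel '[[1,[0,-5,0],0],[1,[0,-9,0],0],[1,[4,-10,-1],-8],[1,[9,-10,-1.9],-16],[1,[14,-10,-1.9],-18],[1,[14.5,-10,-1.9],-18],[1,[14.5,-10,-1.9],-18],[1,[14.5,-10,-1.9],-18],[1,[14.5,-10,-1.9],-18]]' 30
python3 - <<'E'
from h import *
np.save('pics/w4m.npy',vision.camera_model('wrist'),allow_pickle=True)
i=grab('wrist');s=state();print(s['ee_pos'],s['ee_rot'],s['gripper_width'])
np.save('pics/w4s.npy',np.r_[s['ee_pos'],s['ee_rot']])
crop(i,0,0,560,420,1.4,'pics/w4.png')
crop(i,160,80,400,290,3.3,'pics/w4c.png')
E
```

```text
time_s: 4.3
ee_pos: [577.0, 89.5, 102.2]
ee_rot: [-90.0, 0.1, 9.5]
force: [0.6, 0.5, 0.0]
gripper_width: 19.5
[577.24960438  89.57590298 102.46834966] [-8.99672393e+01  2.07491605e-02  9.50386150e+00] 19.49470625180303
```

View pics/w4.png

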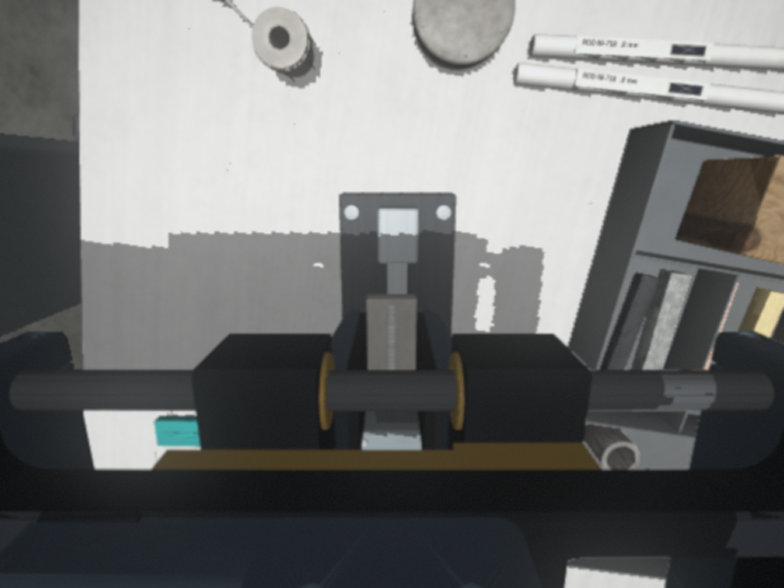

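View pics/w4c.png

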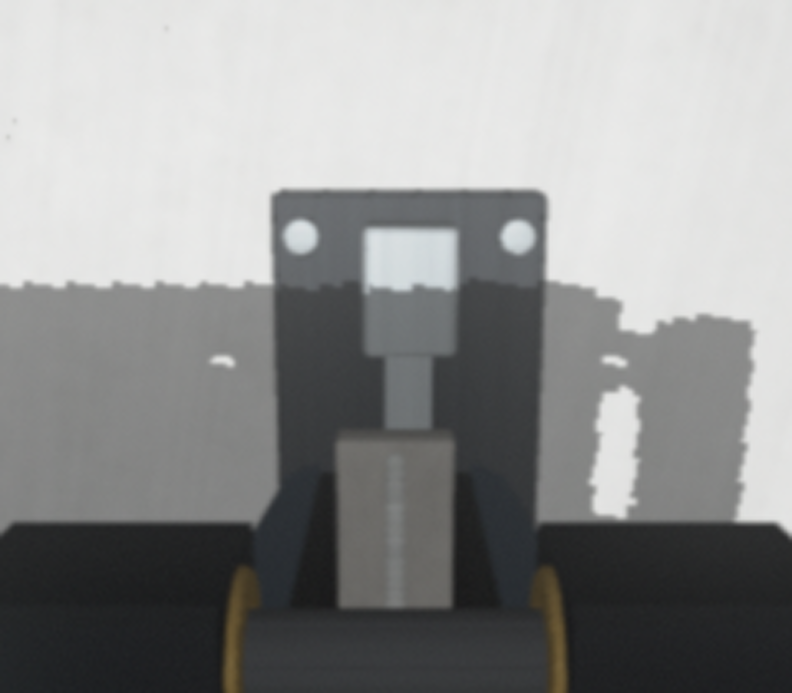

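```bash
cat > fit.py <<'E'
from h import *
from scipy.optimize import least_squares
m=np.load('pics/w4m.npy',allow_pickle=True).item(); ss=np.load('pics/w4s.npy')
pix=lambda a:np.array(a)/3.3+[160,80]
P=[(274,191),(546,191),(364,356),(457,356)]; M=[(-62,-35,12),(-62,35,12),(-25,-11,38),(-25,11,38)]
# edge points: (px,py, clamp y, z) residual in u
L=[(280,440,-35,12),(540,440,35,12),(385,370,-6,20),(433,370,6,20),(385,425,-6,20),(433,425,6,20)]
def X(p,a):
    a=np.atleast_2d(a).astype(float);c,s=np.cos(p[2]),np.sin(p[2]);return np.c_[p[0]+c*a[:,0]-s*a[:,1],p[1]+s*a[:,0]+c*a[:,1],a[:,2]]
def res(p):
    r=(w2p(m,X(p,M))-pix(P)).ravel().tolist()
    for px,py,y,z in L:
        q=p2w(m,pix([(px,py)]),z)[0]; c,s=np.cos(p[2]),np.sin(p[2]); d=q[:2]-p[:2]
        r.append((-s*d[0]+c*d[1]-y)*1.0)
    return np.array(r)
f=least_squares(res,[577,89,np.radians(-80.5)]); p=f.x
print(p[:2],np.degrees(p[2]),np.round(f.fun,1)); np.save('clampw.npy',p)
R=Ro.from_euler('xyz',ss[3:],degrees=True).as_matrix()
print('seat in tool',R.T@(X(p,(0,0,20))[0]-ss[:3]))
g=p2w(m,pix([(337,440),(454,440)]),ss[2]+5.8); print('coupon front in tool',(g-ss[:3])@R)
E
python3 fit.py
```

```text
[582.29159809  89.96188675] -80.46126053183954 [-1.4 -0.2  1.2 -0.2 -0.1  0.2  0.3  0.2  0.8 -0.2 -0.2 -0.1 -0.3  0. ]
seat in tool [ 5.06638591 82.4662485  -0.49897094]
coupon front in tool [[-8.4148088  -5.78294528 24.5000997 ]
 [11.15023886 -5.79002775 24.50507086]]
```

```bash
python3 -m handwheel '[[1,[0.34,3,-0.25],0],[1,[0.34,5.2,-0.25],0],[1,[0.34,5.4,-0.25],0],[1,[0.34,5.4,-0.25],0],[1,[0.34,5.4,-0.25],0]]' 30
python3 - <<'E'
from h import *
np.save('pics/w5m.npy',vision.camera_model('wrist'),allow_pickle=True)
i=grab('wrist');s=state();print(s['ee_pos'],s['ee_rot'],s['gripper_width'])
np.save('pics/w5s.npy',np.r_[s['ee_pos'],s['ee_rot']])
crop(i,180,100,380,290,4,'pics/w5c.png')
E
```

```text
time_s: 4.85
ee_pos: [581.7, 88.0, 49.8]
ee_rot: [-90.0, -0.1, 9.5]
force: [-0.0, 0.4, -0.5]
gripper_width: 19.4
[581.82590836  87.99515392  49.94921349] [-89.97053505  -0.13351118   9.5176615 ] 19.838351774034088
```

View pics/w5c.png

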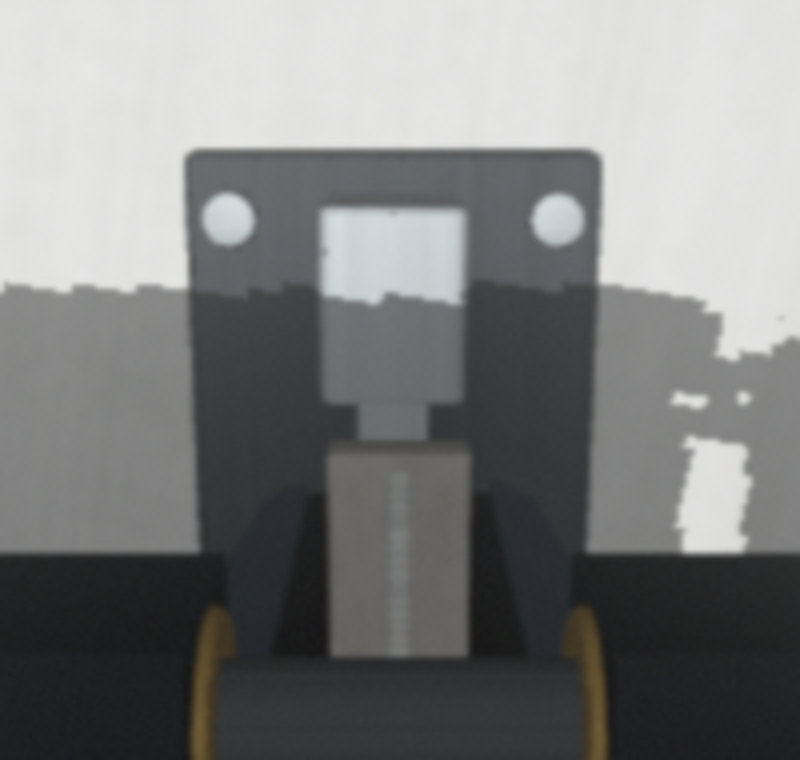

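```bash
python3 - <<'E'
from h import *
m=np.load('pics/w5m.npy',allow_pickle=True).item(); ss=np.load('pics/w5s.npy')
R=Ro.from_euler('xyz',ss[3:],degrees=True).as_matrix()
for x,y,z in((328,452,ss[2]+5.8),(470,452,ss[2]+5.8),(398,439,ss[2]-2.2),(322,404,38),(465,404,38),(358,425,20),(430,425,20),(186,155,12),(600,155,12),(199,550,12),(590,550,12)):
    print((x,y),np.round((p2w(m,[np.array((x,y))/4+[180,100]],z)-ss[:3])@R,2))
E
```

```text
(328, 452) [[-8.39 -5.81 24.71]]
(470, 452) [[11.21 -5.76 24.7 ]]
(398, 439) [[ 1.28  2.22 24.36]]
(322, 404) [[-10.22  11.94  27.17]]
(465, 404) [[11.43 11.99 27.16]]
(358, 425) [[-5.39 29.95 19.14]]
(430, 425) [[ 6.64 29.97 19.13]]
(186, 155) [[-33.58  37.9   62.95]]
(600, 155) [[34.53 38.06 62.96]]
(199, 550) [[-34.19  37.87  -6.02]]
(590, 550) [[35.59 38.03 -6.06]]
```

```bash
python3 -m handwheel '[[1,[-0.09,1.2,-0.05],0],[1,[-0.09,2.2,-0.05],0],[1,[-0.09,2.6,-0.05],0],[1,[-0.09,2.7,-0.05],0],[1,[-0.09,2.75,-0.05],0],[1,[-0.09,2.75,-0.05],0]]' 30
python3 - <<'E'
from h import *
np.save('pics/w6m.npy',vision.camera_model('wrist'),allow_pickle=True)
i=grab('wrist');s=state();print(s['ee_pos'],s['ee_rot'],s['gripper_width'],s['force'])
np.save('pics/w6s.npy',np.r_[s['ee_pos'],s['ee_rot']])
crop(i,180,100,380,290,4,'pics/w6c.png')
E
```

```text
time_s: 5.5
ee_pos: [581.1, 87.4, 22.4]
ee_rot: [-90.0, -0.1, 9.5]
force: [-1.0, -1.4, 0.8]
gripper_width: 19.5
[581.2845364   87.37928799  22.46889093] [-89.97135499  -0.1658825    9.51213259] 19.683767370875994 [-0.63998818  0.06544822  0.41945076]
```

View pics/w6c.png

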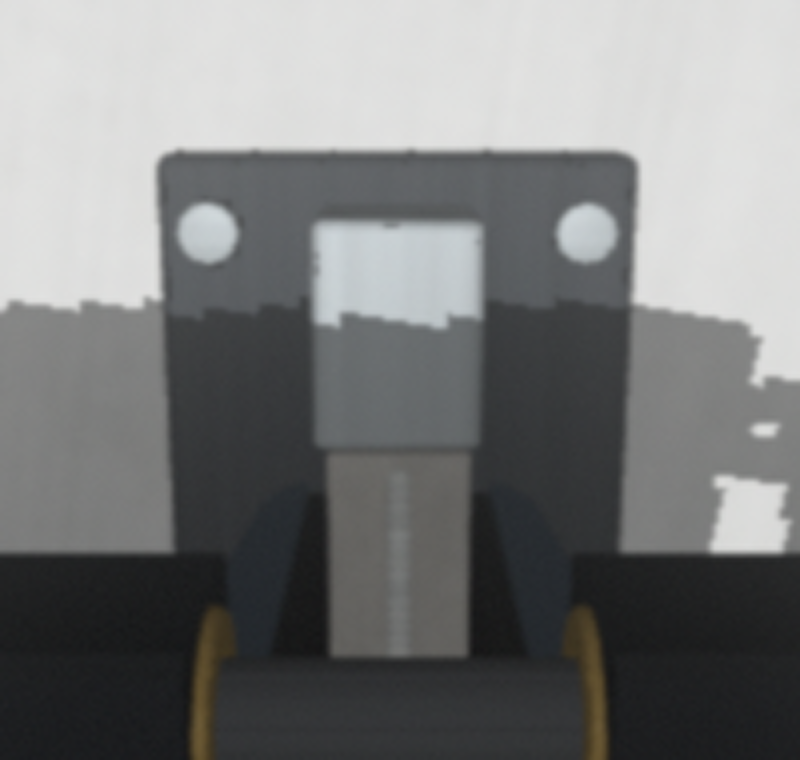

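```bash
python3 -m handwheel '[[1,[0,0.06,0],0],[1,[0,0.1,0],0],[1,[0,0.1,0],0]]' 30
python3 -m handwheel '[[4,[0,0,0],0],[4,[0,0,0],0],[4,[0,0,0],0]]' 30
python3 -m handwheel '[[4,[0,-4,0],0],[4,[0,-9,0],0],[4,[0,-9,0],0],[4,[0,-9,-2],0],[4,[0,-9,-2],0],[4,[0,-9,-2],0]]' 30
python3 - <<'E'
from h import *
np.save('pics/w7m.npy',vision.camera_model('wrist'),allow_pickle=True)
i=grab('wrist');s=state();print(s['ee_pos'],s['ee_rot'],s['gripper_width'],s['force'])
np.save('pics/w7s.npy',np.r_[s['ee_pos'],s['ee_rot']])
crop(i,0,0,560,420,1.4,'pics/w7.png')
E
```

```text
time_s: 5.85
ee_pos: [581.3, 87.4, 22.4]
ee_rot: [-90.0, -0.2, 9.5]
force: [-3.5, -0.9, 7.5]
gripper_width: 19.6
time_s: 6.15
ee_pos: [581.6, 87.4, 22.3]
ee_rot: [-90.0, -0.2, 9.5]
force: [0.1, 0.7, 0.6]
gripper_width: 39.0
time_s: 6.75
ee_pos: [584.3, 67.6, 111.5]
ee_rot: [-89.9, -0.2, 9.5]
force: [-1.0, 0.3, 0.1]
gripper_width: 39.7
[584.24058497  67.84949161 111.52130106] [-89.94456412  -0.15246588   9.49061543] 39.86196589598791 [-0.44948147 -0.30774888 -0.45745749]
```

View pics/w7.png

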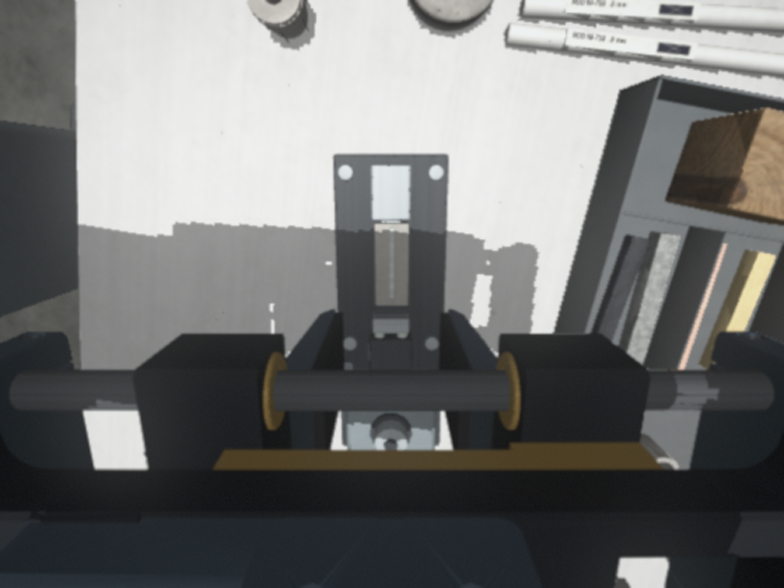

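```bash
python3 -m handwheel '[[5,[-0.7,-1.5,-5],0],[5,[-0.7,-1.5,-10],0],[5,[-0.7,-1.5,-14],0],[5,[-0.7,-1.5,-17],0],[5,[-0.7,-1.5,-17.5],0],[5,[-0.7,-1.5,-17.5],0],[5,[-0.7,-1.5,-17.5],0]]' 30
python3 - <<'E'
from h import *
np.save('pics/w8m.npy',vision.camera_model('wrist'),allow_pickle=True)
i=grab('wrist');s=state();print(s['ee_pos'],s['ee_rot'],s['gripper_width'],s['force'])
np.save('pics/w8s.npy',np.r_[s['ee_pos'],s['ee_rot']])
crop(i,0,0,560,420,1.4,'pics/w8.png')
E
```

```text
time_s: 7.5
ee_pos: [605.8, -104.5, 125.9]
ee_rot: [-89.9, -0.1, 9.5]
force: [0.3, -0.2, 1.0]
gripper_width: 50.1
[ 605.84059172 -104.27854487  126.0162556 ] [-89.89510357  -0.11016341   9.57413492] 49.86500234220823 [-0.96243375  0.26230967 -0.50474885]
```

View pics/w8.png

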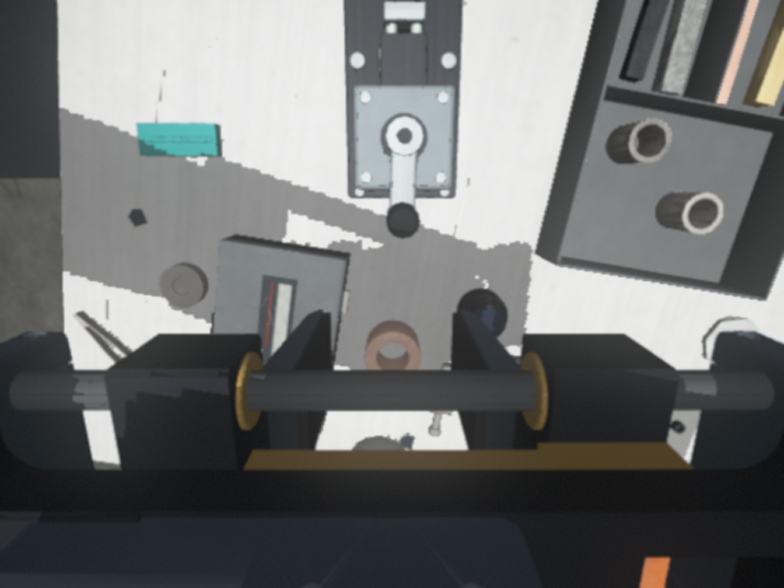

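```bash
python3 - <<'E'
from h import *
m=np.load('pics/w8m.npy',allow_pickle=True).item(); ss=np.load('pics/w8s.npy')
i=cv2.imread('pics/w8.png'); cv2.imwrite('pics/w8c.png',cv2.resize(i[90:250,330:480],None,fx=4,fy=4,interpolation=cv2.INTER_CUBIC))
R=Ro.from_euler('xyz',ss[3:],degrees=True).as_matrix()
for n,uv,z in(('knobtop',(403,220),85),('hub',(404.5,135),58),('h1',(355,86),44),('h2',(454,86),44),('h3',(349,196),44),('h4',(460,196),44)):
    q=p2w(m,[np.array(uv)/1.4],z);print(n,q.round(1),((q-ss[:3])@R).round(1))
E
```

```text
knobtop [[604.5 -53.3  85. ]] [[ 7.1 41.1 50.4]]
hub [[598.9 -12.4  58. ]] [[ 8.3 68.2 91.7]]
h1 [[568.6   9.1  44. ]] [[-18.   82.2 117.8]]
h2 [[621.1  18.   44. ]] [[ 35.2  82.3 117.9]]
h3 [[573.7 -48.8  44. ]] [[-22.6  82.1  59.9]]
h4 [[636.1 -38.3  44. ]] [[40.7 82.2 59.9]]
```

View pics/w8c.png

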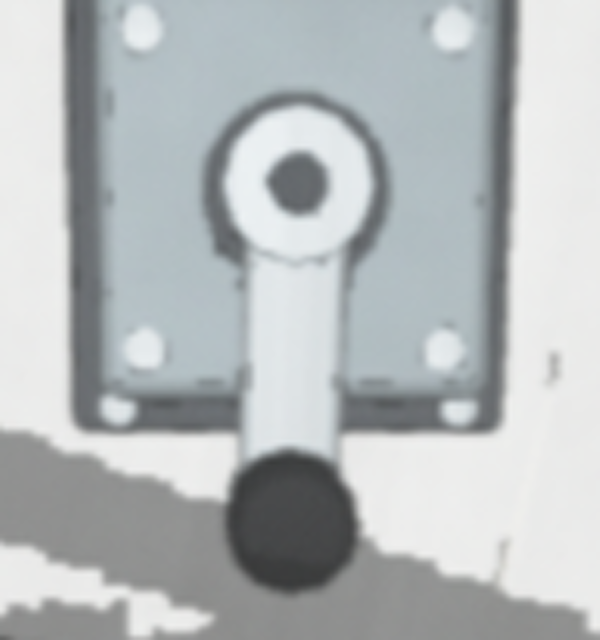

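```bash
python3 -m handwheel '[[5,[0.57,0,4],0],[5,[0.57,1,4.95],0],[5,[0.57,4,4.95],0],[5,[0.57,6,4.95],0],[5,[0.57,6.4,4.95],0],[3,[0.57,6.4,4.95],0],[2.2,[0.57,6.4,4.95],0]]' 10
python3 - <<'E'
from h import *
i=grab('wrist');s=state();print(s['ee_pos'],s['ee_rot'],s['gripper_width'],s['force'])
crop(i,0,0,560,420,1.4,'pics/w9.png')
E
```

```text
time_s: 8.25
ee_pos: [604.1, -54.1, 63.1]
ee_rot: [-89.9, -0.2, 9.6]
force: [-0.1, 0.7, -0.1]
gripper_width: 36.8
[604.25510324 -54.30380347  63.34912411] [-89.9331226   -0.24049518   9.59279539] 33.039904763407485 [-0.14125092 -0.07958659 -0.63836489]
```

View pics/w9.png

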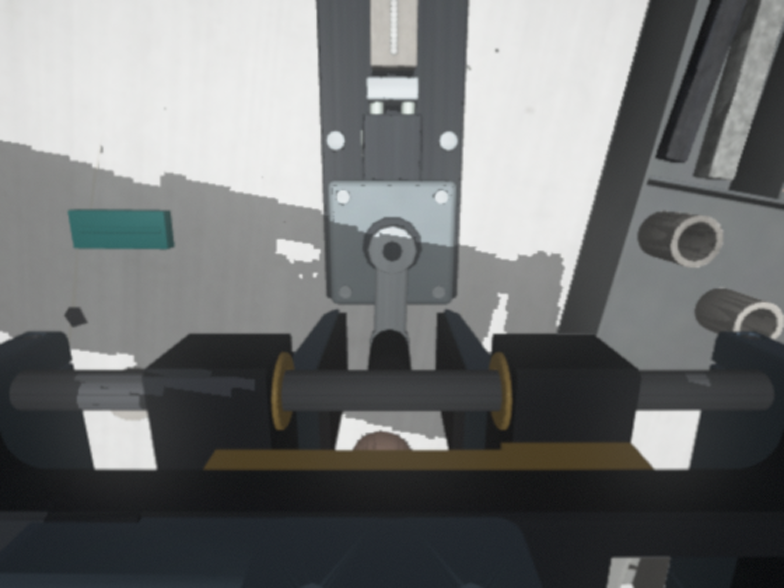

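```bash
python3 -m handwheel '[[1.4,[0,0,0],0],[1.4,[0,0,0],0],[1.4,[0,0,0],0],[1.4,[0,0,0],0]]' 10
python3 - <<'E'
from h import *
s=state();print(s['ee_pos'],s['ee_rot'],s['gripper_width'],s['force'])
th0=np.radians(91.6)
for k in range(0,11):
    t=th0+np.radians(12*k); print(k,np.round([4.2*(np.cos(t)-np.cos(th0)),-4.2*(np.sin(t)-np.sin(th0))],2))
E
```

```text
time_s: 8.7
ee_pos: [604.6, -54.5, 64.3]
ee_rot: [-90.0, -0.3, 9.6]
force: [-1.6, -0.4, 6.0]
gripper_width: 16.1
[604.58697168 -54.53548035  64.32429083] [-89.96085897  -0.311026     9.5849862 ] 16.12641962843452 [-1.61656975 -0.37473625  6.04740958]
0 [ 0. -0.]
1 [-0.87  0.12]
2 [-1.7   0.41]
3 [-2.45  0.87]
4 [-3.08  1.48]
5 [-3.58  2.2 ]
6 [-3.91  3.01]
7 [-4.07  3.88]
8 [-4.05  4.75]
9 [-3.84  5.61]
10 [-3.46  6.4 ]
```

```bash
python3 -m handwheel '[[1.4,[-0.4,0,0.03],0],[1.4,[-1.2,0,0.2],0],[1.4,[-2,0,0.58],0],[1.4,[-2.7,0,1.1],0],[1.4,[-3.25,0,1.7],0],[1.4,[-3.6,0,2.3],0],[1.4,[-3.85,0,2.85],0],[1.4,[-4,0,3.4],0],[1.4,[-4.07,0,3.88],0],[1.4,[-4.07,0,3.88],0]]' 10
python3 - <<'E'
from h import *
i=grab('wrist');s=state();print(s['ee_pos'],s['ee_rot'],s['gripper_width'],s['force'],s['torque'])
crop(i,0,0,560,420,1.4,'pics/w10.png')
E
```

```text
time_s: 9.7
ee_pos: [556.4, -21.6, 64.3]
ee_rot: [-89.9, -0.2, 9.6]
force: [-2.2, -0.4, 6.5]
gripper_width: 16.4
[556.4146434  -21.66339793  64.31473631] [-89.8569712   -0.17472646   9.59652908] 16.61049759341712 [-2.96307172  0.03401071  6.22630577] [-0.0276886   0.39948088  0.00862974]
```

View pics/w10.png

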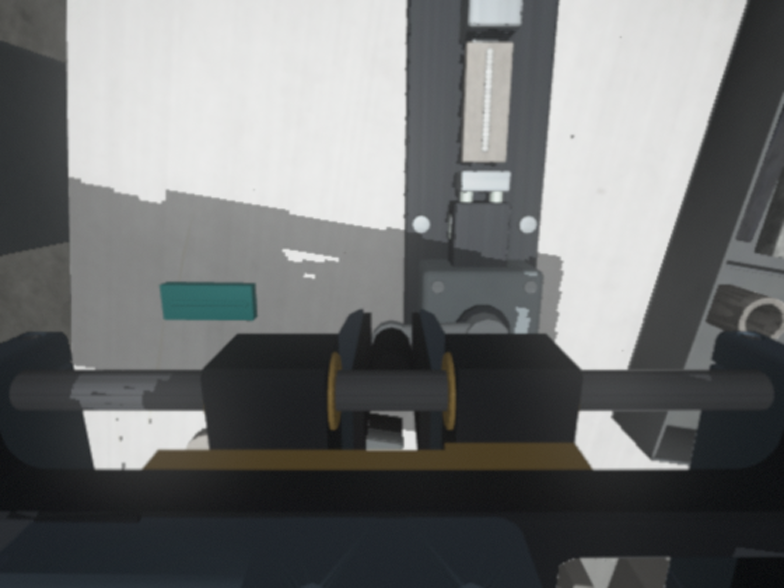

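```bash
cat > nxt.py <<'E'
from h import *
import sys
C=np.array([597.9,-13.3]); y=np.radians(9.54); tx=np.array([np.cos(y),np.sin(y)]); tz=np.array([-np.sin(y),np.cos(y)])
s=state(); d=s['ee_pos'][:2]-C; a,b=d@tx,d@tz; th=np.degrees(np.arctan2(-b,a)); print('r',np.hypot(a,b),'theta',th%360)
step=float(sys.argv[1])
for k in range(1,11):
    t=np.radians(th+step*k); print(np.round([(42*np.cos(t)-a)/10,(-42*np.sin(t)-b)/10],2).tolist())
E
python3 nxt.py 12
```

```text
r 42.319986256808264 theta 178.14201366273835
[0.1, 0.88]
[0.34, 1.72]
[0.75, 2.49]
[1.32, 3.17]
[2.01, 3.7]
[2.8, 4.09]
[3.66, 4.3]
[4.53, 4.33]
[5.4, 4.17]
[6.21, 3.84]
```

```bash
python3 -m handwheel '[[1.4,[0.1,0,0.88],0],[1.4,[0.34,0,1.72],0],[1.4,[0.75,0,2.49],0],[1.4,[1.32,0,3.17],0],[1.4,[2.01,0,3.7],0],[1.4,[2.8,0,4.09],0],[1.4,[3.66,0,4.3],0],[1.4,[4.53,0,4.33],0],[1.4,[5.4,0,4.17],0],[1.4,[6.21,0,3.84],0]]' 10
python3 nxt.py 12
```

```text
time_s: 10.75
ee_pos: [611.5, 26.7, 64.3]
ee_rot: [-89.8, -0.1, 9.6]
force: [-3.5, -2.0, 3.5]
gripper_width: 16.2
r 42.20909225314908 theta 298.31205126389403
[0.72, -0.51]
[1.32, -1.15]
[1.78, -1.9]
[2.08, -2.72]
[2.2, -3.59]
[2.13, -4.47]
[1.88, -5.31]
[1.47, -6.08]
[0.9, -6.75]
[0.2, -7.29]
```

```bash
python3 -m handwheel '[[1.4,[0.72,0,-0.51],0],[1.4,[1.32,0,-1.15],0],[1.4,[1.78,0,-1.9],0],[1.4,[2.08,0,-2.72],0],[1.4,[2.2,0,-3.59],0],[1.4,[2.13,0,-4.47],0],[1.4,[1.88,0,-5.31],0],[1.4,[1.47,0,-6.08],0],[1.4,[0.9,0,-6.75],0],[1.4,[0.2,0,-7.29],0]]' 10
python3 nxt.py 12
python3 - <<'E'
from h import *
i=grab('wrist')
crop(i,0,0,560,420,1.4,'pics/w11.png')
E
```

```text
time_s: 11.75
ee_pos: [626.1, -44.1, 64.3]
ee_rot: [-89.7, -0.2, 9.5]
force: [-2.2, 4.4, 5.2]
gripper_width: 16.8
r 41.7393645200676 theta 57.01772989867058
[-0.77, -0.42]
[-1.62, -0.65]
[-2.49, -0.69]
[-3.36, -0.56]
[-4.18, -0.24]
[-4.92, 0.24]
[-5.54, 0.86]
[-6.02, 1.6]
[-6.33, 2.42]
[-6.47, 3.28]
```

View pics/w11.png

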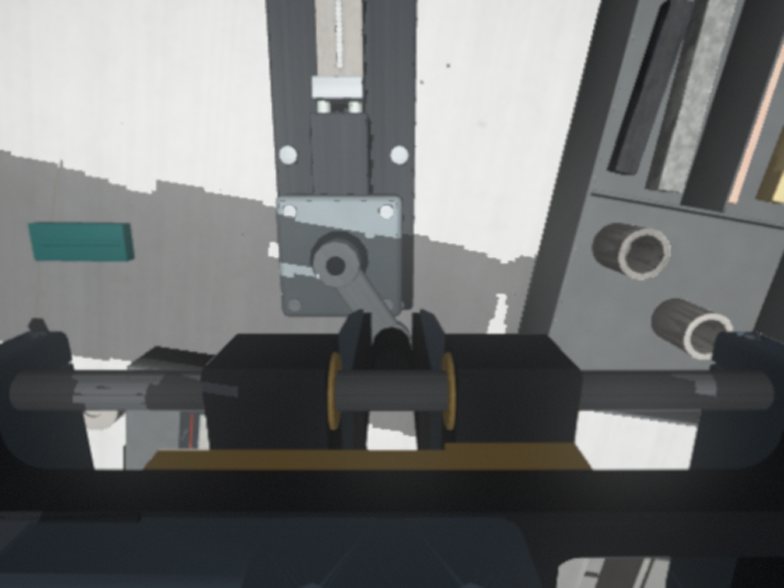

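```bash
python3 -m handwheel '[[1.4,[-0.77,0,-0.42],0],[1.4,[-1.62,0,-0.65],0],[1.4,[-2.49,0,-0.69],0],[1.4,[-3.36,0,-0.56],0],[1.4,[-4.18,0,-0.24],0],[1.4,[-4.92,0,0.24],0],[1.4,[-5.54,0,0.86],0],[1.4,[-6.02,0,1.6],0],[1.4,[-6.33,0,2.42],0],[1.4,[-6.47,0,3.28],0]]' 10
python3 nxt.py 8
python3 - <<'E'
from h import *
i=grab('wrist')
crop(i,0,0,560,420,1.4,'pics/w12.png')
E
```

```text
time_s: 12.8
ee_pos: [556.6, -23.6, 64.5]
ee_rot: [-89.8, -0.2, 9.5]
force: [6.8, -0.5, -2.6]
gripper_width: 16.4
r 42.526087502196525 theta 175.57542428720302
[0.05, 0.59]
[0.13, 1.17]
[0.28, 1.74]
[0.52, 2.27]
[0.82, 2.77]
[1.2, 3.22]
[1.63, 3.62]
[2.11, 3.95]
[2.64, 4.21]
[3.19, 4.4]
```

View pics/w12.png

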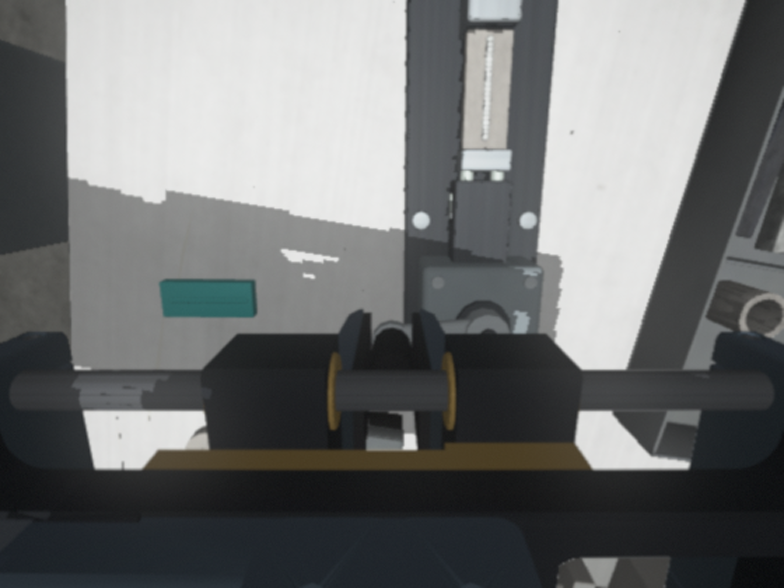

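```bash
python3 -m handwheel '[[1.4,[0.05,0,0.59],0],[1.4,[0.13,0,1.17],0],[1.4,[0.28,0,1.74],0],[1.4,[0.52,0,2.27],0],[1.4,[0.82,0,2.77],0],[1.4,[1.2,0,3.22],0],[1.4,[1.63,0,3.62],0],[1.4,[2.11,0,3.95],0],[1.4,[2.11,0,3.95],0]]' 10
python3 nxt.py 5
python3 - <<'E'
from h import *
i=grab('wrist')
crop(i,0,0,560,420,1.4,'pics/w13.png')
i=grab('scene');crop(i,210,150,320,270,5,'pics/s13.png')
E
```

```text
time_s: 13.75
ee_pos: [571.2, 20.0, 64.5]
ee_rot: [-89.8, -0.2, 9.6]
force: [4.3, -3.6, -2.5]
gripper_width: 16.3
r 42.64044924691348 theta 240.84875232020497
[0.36, 0.11]
[0.7, 0.24]
[1.05, 0.35]
[1.41, 0.42]
[1.77, 0.47]
[2.14, 0.48]
[2.51, 0.45]
[2.87, 0.4]
[3.22, 0.32]
[3.57, 0.2]
```

View pics/w13.png

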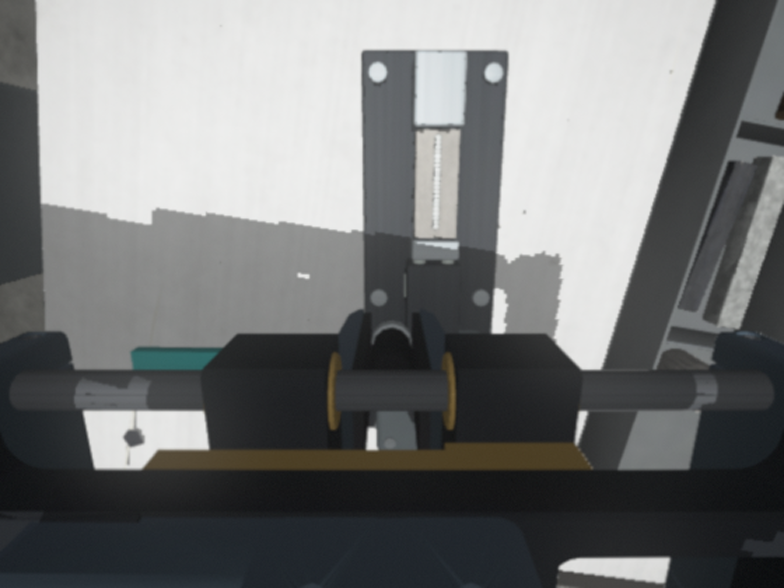

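View pics/s13.png

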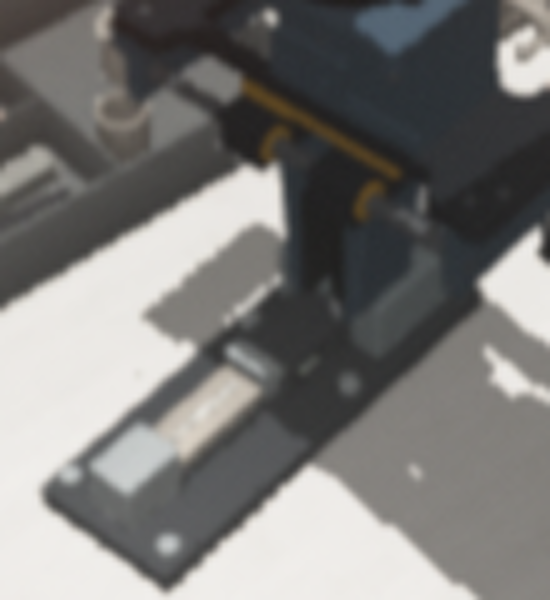

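```bash
python3 -m handwheel '[[1.4,[0.36,0,0.11],0],[1.4,[0.7,0,0.24],0],[1.4,[1.05,0,0.35],0],[1.4,[1.41,0,0.42],0],[1.4,[1.77,0,0.47],0],[1.4,[1.77,0,0.47],0]]' 10
python3 nxt.py 5
python3 - <<'E'
from h import *
i=grab('wrist')
crop(i,180,100,380,250,4,'pics/w14.png')
E
```

```text
time_s: 14.45
ee_pos: [588.2, 28.0, 64.4]
ee_rot: [-89.8, -0.3, 9.6]
force: [0.2, -2.4, 0.8]
gripper_width: 16.5
r 42.36534155656584 theta 266.36561083430723
[0.37, -0.03]
[0.73, -0.05]
[1.1, -0.11]
[1.45, -0.2]
[1.8, -0.32]
[2.13, -0.46]
[2.45, -0.64]
[2.76, -0.85]
[3.04, -1.08]
[3.31, -1.33]
```

View pics/w14.png

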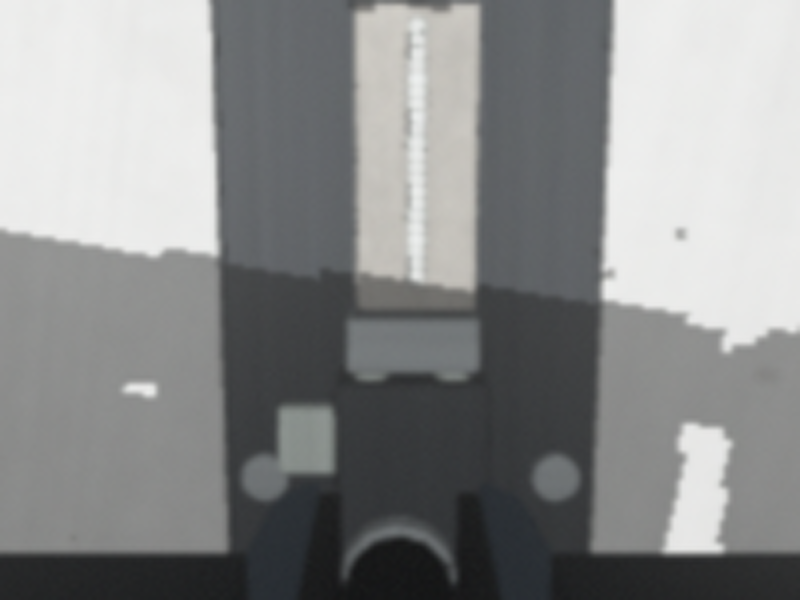

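The bare-metal tab is out at the left of the carriage (crop pixels 278–335, 405–475). I'll stop here, release the knob and retreat.

```bash
python3 -m handwheel '[[4,[0,0,0],0],[4,[0,0,0],0],[4,[0,0,0],0],[4,[0,-4,0],0],[4,[0,-8,0],0],[4,[0,-10,0],0],[4,[0,-10,-5],0],[4,[0,-10,-10],0],[4,[0,-10,-12],0],[4,[0,-10,-12],0]]' 10
python3 - <<'E'
from h import *
i=grab('wrist');crop(i,0,0,560,420,1.4,'pics/w15.png')
i=grab('top');crop(i,160,160,440,310,2.8,'pics/t15.png')
i=grab('scene');crop(i,210,150,320,270,5,'pics/s15.png')
print(state()['time_s'],state()['force'])
E
```

```text
time_s: 15.5
ee_pos: [608.0, -93.6, 163.8]
ee_rot: [-89.8, -0.3, 9.3]
force: [-0.8, 0.5, -1.0]
gripper_width: 40.1
15.65 [ 0.06571505 -0.19133213  0.34083596]
```

View pics/w15.png

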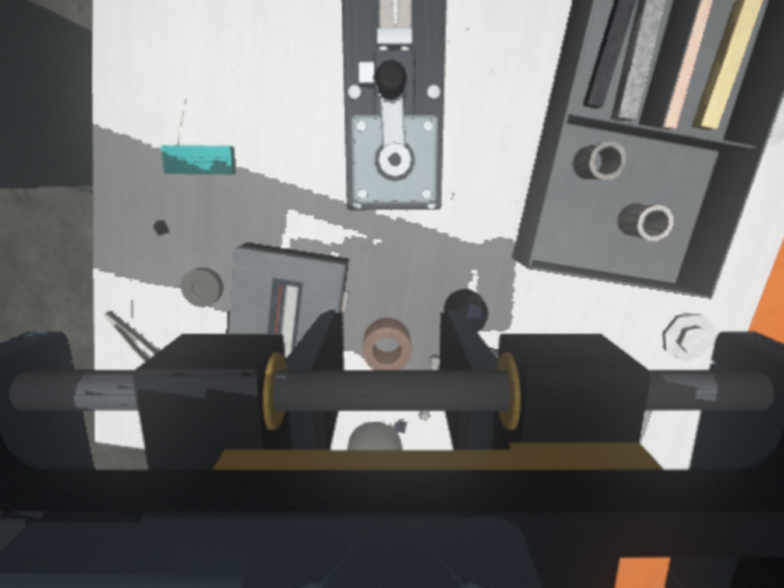

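View pics/t15.png

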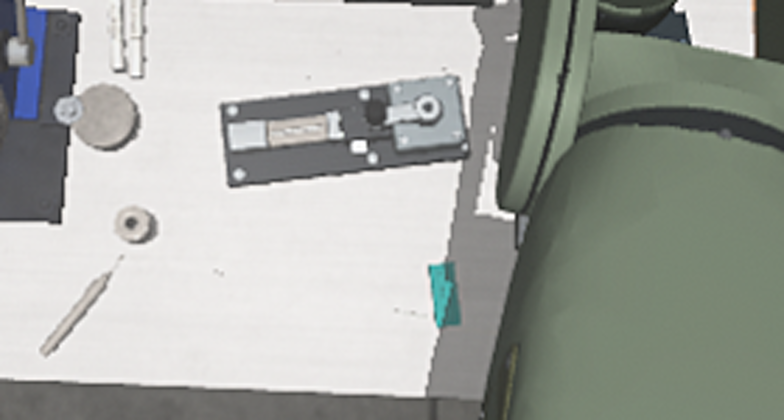

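View pics/s15.png

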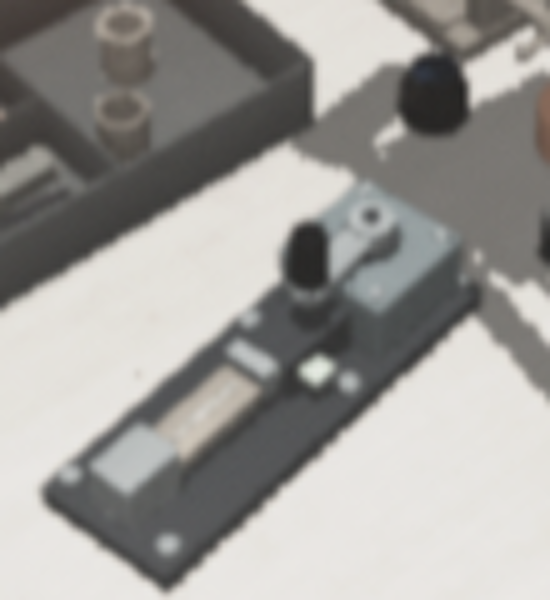

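The coupon is clamped between both jaws, the tab is out, the bystanders in view haven't moved, and the gripper is clear.

```bash
python3 -c "
from workcell import job; print(job.job_done())"
```

```text
the job is handed in; nothing more can be done
None
```

The coupon is clamped flat on the bed rail and the indicator tab is out; I handed the job in at about 15.7 s of robot time.

- **Placing:** I gripped the coupon across its width and set it lengthwise on the rail about 2 mm from the fixed jaw. It touched down at the expected height, and the moving jaw then pushed it home.
- **Cranking:** I held the knob lightly and turned it clockwise from about 92° to about 626°. The tab was in at about 601° and out at about 626°. That puts the crank at most about 25° past the pop, and an eighth of a turn is 45°. I then opened the fingers and lifted straight off.
- **Last checks:** The wrist, top and scene pictures show the tab out and the coupon straight between both jaws. The gripper is clear, with the force reading near zero. The bystanders I could see look unmoved. In the final top picture the arm hides part of the right side of the table, and in the wrist picture the fingers hide part of the loupe and shim roll.
- **Disagreement:** The top and wrist cameras disagreed by about 3–5 mm on positions. I corrected the wrist readings against the gripped coupon and relied on those.

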